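# Square a battery pack and clamp it in the vise

## Robot

A 7-joint arm with a two-finger parallel gripper is mounted at the origin on the work surface. World frame = base frame: x ahead of the robot, y to its left, z up, the work surface at z = 0. Lengths are in mm, angles in rad, forces in N, time in s.
With the tool pointing down it reaches from about 350 to 900 mm from the base axis. Payload 8.1 kg.
Tool frame: the origin (TCP) lies midway between the tips of the shut fingers; the grasp point (between the pads) lies 19 mm behind it; z points along the fingers, y is the line along which they close (so a half turn about z gives the same grasp; the last joint's range is limited). The gripper opens to 92 mm and grips with 3 to 60 N. Pads are 19 mm wide; open, the fingers measure 130 mm over their backs; the gripper's body (75 mm by 190 mm) begins 47 mm behind the grasp point.
Start: joints at [1.164, 0.434, 0.025, 1.573, -0.012, 1.134, -0.075], TCP at [186.944, -596.4, 226.742] pointing down, gripper open.
Joint ranges: [-2.62, 2.62], [-0.44, 2.09], [-1.27, 1.32], [0.08, 2.57], [-1.32, 4.46], [0.12, 2], [-2.74, 2.74]. Speed limits (rad/s): [2.22, 2.22, 3.01, 3.01, 3.14, 3.14, 3.14].

## Interface

Orientations are given as a rotation vector (axis times angle).
In Python, from cell import robot, capture, camera_params, workorder, boxes_of, masks_of gives the robot as it stands.
- The arm moves only by the shell command python3 -m crank 'ROWS' [FORCE]. ROWS is JSON, a list of rows, each an object with "xyz": the shift along the tool's x, y, z in m, a list of three; "spin": the turn about the tool's z in degrees; "grip": the closure, from -1 (fully open) to 1 (shut), so that 0 is half open. In form: [{"xyz": [tx, ty, tz], "spin": spin, "grip": grip}, ...]. A call has 1 to 20 rows; each row shifts and turns the commanded pose from where the row before left it, along the tool's axes as they then stand; what a row does not reach is not made up. A row lasts 1/10 s, in which the tool goes at most 50 mm and 8.59 degrees, less where a joint would pass 70% of its speed; a pose out of reach is approached as far as the arm can. A call is refused whole if a number of a shift passes 0.05 or a number of a turn 8.59, either way. A call with a gripper value outside its range is refused whole. The fingers move at their own pace and stop on an object; FORCE is the grip in N (left out, the last holds). Time passes only in rows, so rows that do not move let the fingers close. It gives the time, the measured TCP pose, the force, the opening and the grip force at its end, in the units of the state.
- robot.get_state(): the state, without advancing time (a new reading comes with each control period).
- capture(name): name is "scene" or "top" or "wrist"; returns the picture (384x512x3 uint8, red, green, blue); there is no depth.
- camera_params(name): a dict with "fovy" (degrees; the focal length in pixels is half the picture's height over the tangent of half this angle, whatever the lens; pixels are square), "cx", "cy" (the principal point, pixels), "dist_coeffs" ([k1, k2, p1, p2, k3] as OpenCV has them; the pictures are not rectified), "cam_to_world" (4x4, takes a point from camera to world coordinates). Camera axes: x right, y down, z forward; pixel columns grow to the right and rows downward; lengths in mm; the calibration is good to about 2 mm. A picture is of the moment at which its call begins: read the wrist's pose just before it. camera_params takes no time and is no camera call; for the wrist camera it gives the pose at the moment of the call.
- workorder.sign_off(): hands the job in; it is judged then, once.
Trained networks look in the newest picture that a camera, given by its name, has taken for a name from the list of things; names that differ only in an ending like _2 or _b are one class to them, and where a whole thing is asked for, a point or a joint stands for the part that bears it (a point fixed in the world has none). Each returns a list of dicts, best first, with "score" (0 to 1); they miss things now and then, are a little off and sometimes report something else, mostly with a low value. They report only what shows in the picture. A call takes as long as a camera call. They do not tell look-alikes from the thing itself.
- boxes_of(camera, thing): "extent" ([left, top, right, bottom] in pixels, round what is visible of it).
- masks_of(camera, thing): "region" (384x512 bool, what is visible of it) and "extent" ([left, top, right, bottom] in pixels, round what is visible of it).
The state is a dict: "time_s": time; "q": joint angles; "joint_velocities": joint speeds; "joint_torque": joint torques, N m; "position": TCP position; "orientation": TCP orientation; "contact_force": force on the tool from outside, world axes, zero at the start; "torque": the same for the moment, N m; "opening": opening from 0.0 (shut) to 1.0 (fully open); "grasp_force": force on a finger pad.
Only numpy, scipy, OpenCV 4.12 (cv2) and the standard library are available. Lean on these libraries where they do the work, as an engineer would, in place of code of your own. Each camera call takes 0.05 s, during which the arm holds its last target. There are 200 camera calls.

## Task

Push the yellow battery pack snug into the corner of the aluminium squaring stop, so that its long side lies flush on the long fence and one end flush on the short fence, and let go of it there. Then pick it up, set it down upright on the bed of the blue vise, centred and square between the open jaws with one end towards each jaw, lift the loose crank onto the vise's square shaft end until it is fully down, and wind it clockwise (seen from above) two full turns so that the jaws clamp the pack; leave the crank on the shaft. Do not tip the pack over, and leave the dust cup, circuit board, orange tray and screwdriver where they are.

Things in the scene. Friction and masses are not known exactly. Their poses are not given: they have to be found in the camera images.
- stop_corner (a point): Inner corner of a fixed squaring stop, at table height: two low aluminium fences at a right angle, 12 mm thick, only 10 mm high. x runs along the inner face of the long fence (130 mm from the corner), y along that of the short one (80 mm); the pack belongs on the +x, +y side, when squared its centre is at x 38, y 22 mm and it can be gripped across y above the fence.
- stop: The stop again, same origin and axes. It stands on a paper-thin blue mat (no step); place and yaw vary.
- pack_center (a point): Centre of the loose yellow battery pack with a green circuit board on top: a plain block 76 (x) by 44 (y) by 50 mm (z), about 0.33 kg. It starts upright on the table, askew by up to 0.4 rad to the stop and a few centimetres off both fences.
- pack: The pack again: centre of its underside, same axes.
- vise_bed (a point): Top of the bed of the fixed blue vise, 12 mm above the table, between the jaws. x runs from the fixed jaw to the moving jaw and gear column, y across. Jaws 50 mm wide, 33 mm high over the bed; fixed face at x = -40 mm, moving rubber face at x = +44 mm with the screw at 0, 5 mm closer each turn. The pack goes in lengthwise along x, centre near x = +1, y = 0 mm.
- vise: The vise again, at table height, same x, y and axes; place and yaw vary. Bed 70 mm wide, open for fingers at both sides between the jaws. Gear column at x = 90 to 140 mm, 46 mm wide, its top 50 mm above the table; only the shaft end stands higher.
- shaft_base (a point): Foot of the vise's upright square steel shaft end (12 by 12 mm, 18 mm high, rounded edges), on its axis on top of the gear column, 50 mm above the table, at x = 115 mm of the vise. Its x and y are square to the flats and turn with the shaft. The seated crank's underside rests at this height.
- vise_screw (a joint): Turning of the shaft, rad: starts at 0 to 0.8, grows clockwise seen from above, hard stop at 14.1. Friction 0.08 N m; stays where left. The jaws begin to grip the pack at about 10; two full turns from the start clamp it well.
- vise_pad (a joint): How far the sprung rubber face of the moving jaw is pressed in, m: 0 free, 4 N per mm; 1 to 3 mm when the pack is clamped.
- crank_hub (a point): Loose steel crank, 0.26 kg, standing on its hub on the table; point on the hub's axis at its underside. Hub 28 by 28 mm up to 38 mm, then a boss 24 by 24 mm up to 50 mm: grip hub and boss across y, about 40 mm up. The arm leaves the hub along x, 14 mm wide, 30 to 38 mm up, to x = 71 mm.
- crank: The crank again, same origin and axes. Square socket in the hub's underside, 14 mm wide, 22 mm deep, flats along x and y: it fits the shaft in any of four quarter-turn positions with 1 mm play a side (about 0.15 rad of turning play).
- crank_grip (a point): Centre of the crank's red round knob, 22 mm diameter, 40 mm tall, upright, 60 mm from the hub's axis along the crank's x, 68 mm above the hub's underside; nothing else of the crank is higher than 50 mm. It spins freely on the arm, so a gripper may hold it tight while going round.
- dustcup: Bystander: open clear dust cup, 80 mm across, 62 mm high, standing. Origin at the centre of its underside.
- board: Bystander: green circuit board with components, 80 by 55 mm, 28 mm high. Origin at the centre of its underside.
- tray: Bystander: orange two-part screw tray, 100 by 75 by 28 mm. Origin at the centre of its underside.
- driver: Bystander: red-handled screwdriver lying on the far side of the table. Origin under its middle.
Things that resemble listed ones, but are neither listed nor needed, are in the scene too. There is more than one size of the vise; the one meant has the size given above.

How it is judged (in metres and radians):
On the way, in this order (a step that is already met when the one before it is completed fails the run):
1. the pack lies upright and flush against both fences of the squaring stop, let go (x of pack_center in the frame of stop_corner between 0.034 and 0.041 m and y of pack_center in the frame of stop_corner between 0.018 and 0.025 m and z of pack_center in the frame of stop_corner between 0.022 and 0.028 m and angle between the x axis of pack_center and the x axis of stop_corner, either way round below 0.04 rad and contact force between the fingers and pack below 0.3 N), for 0.2 s.
2. the pack stands upright on the vise bed between the jaws, let go (z of pack_center in the frame of vise_bed between 0.022 and 0.028 m and x of pack_center in the frame of vise_bed between -0.008 and 0.01 m and y of pack_center in the frame of vise_bed between -0.012 and 0.012 m and angle between the x axis of pack_center and the x axis of vise_bed, either way round below 0.12 rad and contact force between the fingers and pack below 0.3 N), for 0.2 s.
3. the crank is fully down on the square shaft end (z of crank_hub in the frame of shaft_base between -0.003 and 0.004 m and horizontal distance between crank_hub and shaft_base below 0.004 m and angle between crank_hub's own z axis and vertical below 0.12 rad), for 0.2 s.
4. the shaft has been wound clockwise about two turns (beyond 11.8 rad) (value of joint vise_screw above 11.8 rad), for 0.1 s.
At the end, for the whole second after the job is handed in: Pack upright on the vise bed (centre x -8 to +10 mm, y within 12 mm, square within 0.12 rad), at rest, sprung jaw face pressed in over 0.7 mm; shaft beyond 11.8 rad; crank at rest, fully down on the shaft (within 4 mm, tilt under 0.12 rad) (all of step 3 and z of pack_center in the frame of vise_bed between 0.022 and 0.028 m and x of pack_center in the frame of vise_bed between -0.008 and 0.01 m and y of pack_center in the frame of vise_bed between -0.012 and 0.012 m and angle between the x axis of pack_center and the x axis of vise_bed, either way round below 0.12 rad and linear speed of pack below 0.01 m/s and linear speed of crank below 0.02 m/s and value of joint vise_screw above 11.8 rad and value of joint vise_pad above 0.0007 m); the robot touches nothing.
It fails at once if a bystander (dust cup, board, tray, screwdriver) is shifted more than 30 mm (distance of any of dustcup, board, tray, driver from where it was at the start of the episode above 0.03 m).
It fails at once if the pack is tipped over (angle between pack_center's own z axis and vertical above 0.6 rad).
It also fails if it takes over 72 s, if anything falls off the work surface, if the arm or the gripper's body presses on something with over 40 N, if the wrist force passes 120 N, or if a joint passes its speed limit or range.

## Working session

There is one attempt and no reset: what is moved stays moved. The work goes in short steps, Python scripts to look and compute and a shell command to move; the robot and the scene stay as the last step left them, time stands still between calls to the robot, and variables do not carry over. Pictures are saved under pics/ and viewed, at most 10 in all, crops included, and the job is handed in when it is done.

```bash
ls; mkdir -p pics; python3 - <<'E'
from cell import *
import cv2,numpy as np
s=robot.get_state();print({k:np.round(v,3) for k,v in s.items()})
ims=[]
for n in("scene","top"):
    im=capture(n);cv2.imwrite(f"pics/{n}0.png",im[:,:,::-1])
    p=camera_params(n);print(n,p["fovy"],p["cx"],p["cy"],p["dist_coeffs"],np.round(p["cam_to_world"],3).tolist())
    for t in("pack","stop","vise","crank","crank_grip","shaft_base","dustcup","board","tray","driver"):
        try:
            for b in boxes_of(n,t)[:3]: print(t,round(b["score"],2),np.round(b["extent"],1).tolist())
        except Exception as e: print(t,e)
E
```

```text
pics
{'time_s': np.float64(0.0), 'q': array([ 1.164,  0.435,  0.025,  1.574, -0.012,  1.134, -0.075]), 'joint_velocities': array([ 0.001,  0.   ,  0.   , -0.001, -0.001,  0.001,  0.001]), 'joint_torque': array([-1.0000e-03, -6.6788e+01,  9.8500e-01, -3.1446e+01, -6.1000e-02,
        4.3000e-02,  0.0000e+00]), 'position': array([ 186.777, -595.905,  225.939]), 'orientation': array([-3.104e+00, -4.750e-01,  1.000e-03]), 'contact_force': array([-0.545, -1.043,  0.4  ]), 'torque': array([ 0.004,  0.   , -0.004]), 'grasp_force': np.float64(0.0), 'opening': np.float64(1.002)}
scene 49.04874723065405 257.54108593484733 196.02950453359566 [0.05443896 0.         0.         0.         0.        ] [[-0.572, 0.5, -0.65, 1388.321], [0.82, 0.335, -0.463, 686.234], [-0.014, -0.798, -0.602, 897.934], [0.0, 0.0, 0.0, 1.0]]
pack 0.7 [267.9, 218.3, 294.3, 253.1]
stop 0.61 [236.8, 215.0, 326.3, 276.9]
vise 0.96 [226.3, 163.0, 262.1, 179.8]
vise 0.83 [171.1, 178.8, 231.0, 216.8]
vise 0.8 [326.1, 178.2, 422.0, 229.5]
crank 0.85 [248.1, 168.9, 268.9, 199.8]
crank 0.29 [189.5, 231.4, 216.5, 260.8]
crank_gri
[... 390 characters left out ...]
       ] [[-0.049, -0.975, 0.219, 208.558], [-0.999, 0.049, -0.005, 42.403], [-0.006, -0.219, -0.976, 1461.234], [0.0, 0.0, 0.0, 1.0]]
pack 0.58 [193.0, 179.0, 215.7, 197.0]
stop 0.69 [165.9, 159.7, 235.5, 219.2]
vise 0.94 [274.6, 171.0, 341.7, 203.8]
vise 0.77 [99.1, 260.7, 203.2, 312.9]
vise 0.69 [283.3, 237.2, 325.4, 269.2]
crank 0.54 [260.2, 223.2, 273.8, 247.0]
crank 0.26 [192.5, 178.3, 221.7, 196.3]
crank_grip 0.68 [254.3, 225.1, 269.4, 245.4]
shaft_base 0.63 [179.9, 130.9, 200.1, 152.0]
dustcup 0.61 [237.8, 118.4, 262.4, 144.6]
board 0.82 [178.5, 129.2, 201.3, 152.4]
board 0.57 [274.3, 172.1, 342.4, 202.5]
tray 0.71 [342.9, 211.5, 375.7, 249.8]
driver 0.63 [269.0, 128.1, 330.1, 139.1]
```

```bash
python3 - <<'E'
import cv2
a=cv2.imread("pics/top0.png")[110:330,80:400];cv2.imwrite("pics/top_c.png",cv2.resize(a,(800,550),interpolation=cv2.INTER_CUBIC))
a=cv2.imread("pics/scene0.png")[140:310,130:430];cv2.imwrite("pics/scene_c.png",cv2.resize(a,(800,453),interpolation=cv2.INTER_CUBIC))
E
```

```text
(no output)
```

View pics/top_c.png

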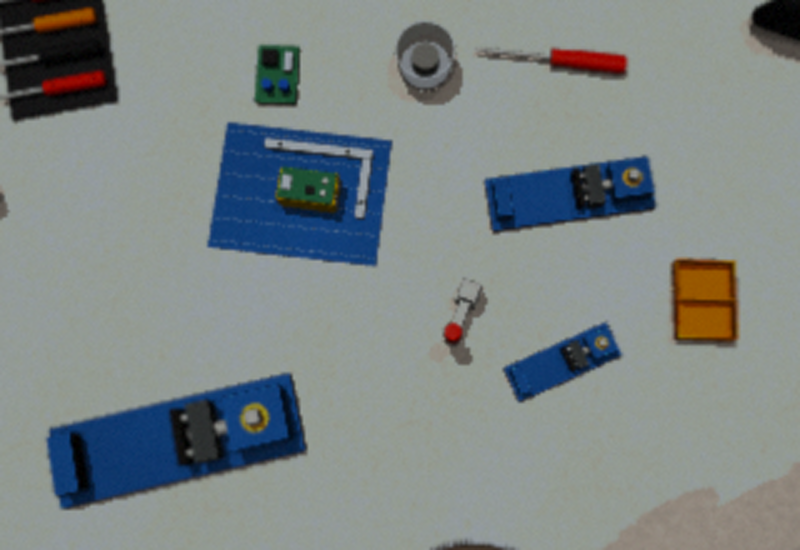

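View pics/scene_c.png

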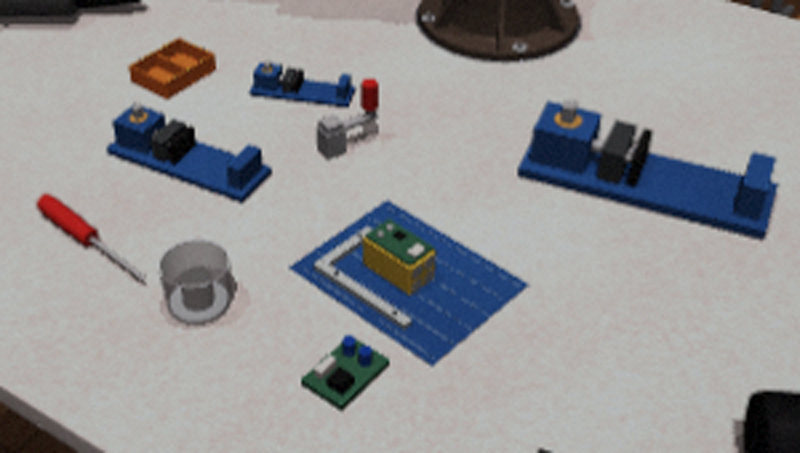

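The top view shows a blue mat with the stop (corner near crop (362,157)) and the pack at (308,188), plus the crank at (465,295). There are three vises, at crop (570,195), (175,440) and (562,362). The 67 px long one should be the right size (about 214 mm). I'll measure coarsely now, then move the wrist camera in.

```bash
cat > h.py <<'E'
from cell import *
import cv2,numpy as np
from scipy.spatial.transform import Rotation as R
def K(n):
    p=camera_params(n);f=192/np.tan(np.radians(p["fovy"]/2))
    return np.array([[f,0,p["cx"]],[0,f,p["cy"]],[0,0,1]]),np.array(p["dist_coeffs"]),np.array(p["cam_to_world"])
def ray(c,uv,z):
    k,d,T=c
    u=cv2.undistortPoints(np.float64(uv).reshape(-1,1,2),k,d).reshape(-1,2)
    r=np.c_[u,np.ones(len(u))]@T[:3,:3].T;o=T[:3,3]
    return (o+r*((z-o[2])/r[:,2])[:,None])
def proj(c,X):
    k,d,T=c;W=np.linalg.inv(T)
    return cv2.projectPoints(np.float64(X).reshape(-1,1,3),cv2.Rodrigues(W[:3,:3])[0],W[:3,3],k,d)[0].reshape(-1,2)
def pose():
    s=robot.get_state();return np.array(s["position"]),R.from_rotvec(s["orientation"])
def goto(xyz,yaw=None):
    "tool-frame shift (mm) to xyz; yaw = world angle of tool y axis (mod pi); tool z down"
    p,r=pose();d=r.inv().apply(np.array(xyz)-p);y=r.apply([0,1,0]);a=np.arctan2(y[1],y[0])
    print("pos",p.round(1),"yawY",a.round(4),"tilt",r.apply([0,0,1]).round(4),"shift",d.round(1))
    if yaw is not None:
        e=(yaw-a+np.pi/2)%np.pi-np.pi/2;print("spin deg (tool z down => sign -)",np.degrees(-e).round(2))
def shot(n,name):
    c=K(n);im=capture(n);cv2.imwrite(f"pics/{name}.png",im[:,:,::-1]);np.savez(f"pics/{name}.npz",*c);return c,im
def load(name):
    z=np.load(f"pics/{name}.npz");return z["arr_0"],z["arr_1"],z["arr_2"]
E
python3 - <<'E'
from h import *
c=K("top")
def q(l,pts,z): print(l,ray(c,[(80+x/2.5,110+y/2.5) for x,y in pts],z)[:,:2].round(0).tolist())
q("stop corner, long end, short end",[(362,157),(266,148),(357,215)],10)
q("pack top",[(278,170),(342,178),(336,206),(276,200)],50)
q("crank boss, knob",[(470,290)],50);q("knob",[(453,332)],88)
q("vise shaft top",[(633,176)],68);q("fixedjaw",[(503,203)],45);q("vise base",[(486,181),(494,232),(655,208)],0)
T=K("wrist");p,r=pose();print("wrist",T[0][0,0],T[1],"cam in tool",r.inv().apply(T[2][:3,3]-p).round(1),"\n",(r.inv().as_matrix()@T[2][:3,:3]).round(3))
goto((560,60,300),0)
E
```

```text
stop corner, long end, short end [[617.0, 112.0], [636.0, 237.0], [540.0, 121.0]]
pack top [[594.0, 217.0], [580.0, 136.0], [544.0, 145.0], [555.0, 221.0]]
crank boss, knob [[428.0, -18.0]]
knob [[373.0, 7.0]]
vise shaft top [[559.0, -228.0]]
fixedjaw [[538.0, -66.0]]
vise base [[579.0, -49.0], [510.0, -55.0], [532.0, -266.0]]
wrist 266.90038143406474 [-0.00702126  0.          0.          0.          0.        ] cam in tool [  77.1    0.5 -156.7] 
 [[-0.    -0.959 -0.284]
 [ 1.    -0.    -0.001]
 [ 0.001 -0.284  0.959]]
pos [ 186.9 -596.4  226.7] yawY -1.2671 tilt [-0. -0. -1.] shift [ 552.3 -514.8  -73.3]
spin deg (tool z down => sign -) -72.6
```

```bash
python3 -m crank '[{"xyz":[0.036,-0.026,0],"spin":0,"grip":-1},{"xyz":[0.036,-0.026,0],"spin":0,"grip":-1},{"xyz":[0.036,-0.026,0],"spin":0,"grip":-1},{"xyz":[0.036,-0.026,0],"spin":0,"grip":-1},{"xyz":[0.036,-0.026,0],"spin":0,"grip":-1},{"xyz":[0.036,-0.026,0],"spin":0,"grip":-1},{"xyz":[0.036,-0.026,0],"spin":0,"grip":-1},{"xyz":[0.036,-0.026,0],"spin":0,"grip":-1},{"xyz":[0.036,-0.026,0],"spin":0,"grip":-1},{"xyz":[0.036,-0.026,0],"spin":0,"grip":-1},{"xyz":[0.036,-0.026,0],"spin":0,"grip":-1},{"xyz":[0.036,-0.026,0],"spin":0,"grip":-1},{"xyz":[0,0,0.005],"spin":-8,"grip":-1},{"xyz":[0,0,0.005],"spin":-8,"grip":-1},{"xyz":[0,0,0.005],"spin":-8,"grip":-1},{"xyz":[0,0,0.005],"spin":-8,"grip":-1},{"xyz":[0,0,0.005],"spin":-8,"grip":-1},{"xyz":[0,0,0.005],"spin":-8,"grip":-1},{"xyz":[0,0,0.005],"spin":-8,"grip":-1},{"xyz":[0,0,0.005],"spin":-8,"grip":-1}]' 20
python3 - <<'E'
from h import *
goto((575,185,190),np.radians(-8.6))
E
```

```text
time_s: 3.1
position: [505.9, -169.5, 186.6]
orientation: [2.376, 2.055, 0.0]
contact_force: [-0.8, -0.1, -0.2]
opening: 1.001
grasp_force: 0.0
pos [ 505.9 -169.5  186.6] yawY -0.1444 tilt [ 2.e-04 -1.e-04 -1.e+00] shift [360.8  17.3  -3.4]
spin deg (tool z down => sign -) 0.32
```

```bash
python3 - <<'E'
from h import *
c,im=shot("wrist","B")
E
python3 -m crank '[{"xyz":[0.044,0.002,0],"spin":0,"grip":-1},{"xyz":[0.044,0.002,0],"spin":0,"grip":-1},{"xyz":[0.044,0.002,0],"spin":0,"grip":-1},{"xyz":[0.044,0.002,0],"spin":0,"grip":-1},{"xyz":[0.044,0.002,0],"spin":0,"grip":-1},{"xyz":[0.044,0.002,0],"spin":0,"grip":-1},{"xyz":[0.044,0.002,0],"spin":0,"grip":-1},{"xyz":[0.044,0.002,0],"spin":0,"grip":-1},{"xyz":[0,0,0],"spin":0,"grip":-1},{"xyz":[0,0,0],"spin":0,"grip":-1}]'
python3 - <<'E'
from h import *
c,im=shot("wrist","A")
a=cv2.imread("pics/A.png");b=cv2.imread("pics/B.png")
cv2.imwrite("pics/Az.png",cv2.resize(a,(800,600),interpolation=cv2.INTER_CUBIC))
cv2.imwrite("pics/Bz.png",cv2.resize(b,(800,600),interpolation=cv2.INTER_CUBIC))
E
```

```text
time_s: 4.15
position: [574.1, 177.5, 186.6]
orientation: [-2.381, -2.049, 0.0]
contact_force: [-0.5, -1.0, 0.8]
opening: 1.003
grasp_force: 0.0
```

View pics/Az.png

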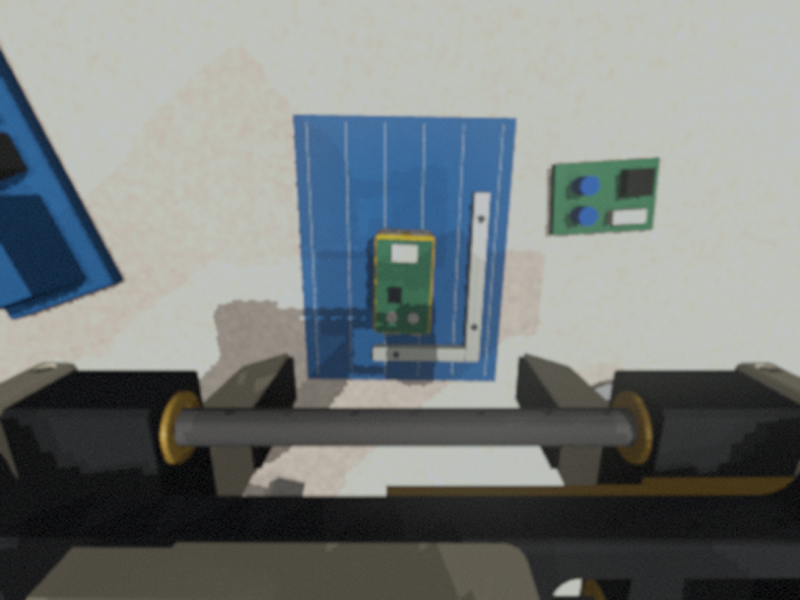

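View pics/Bz.png

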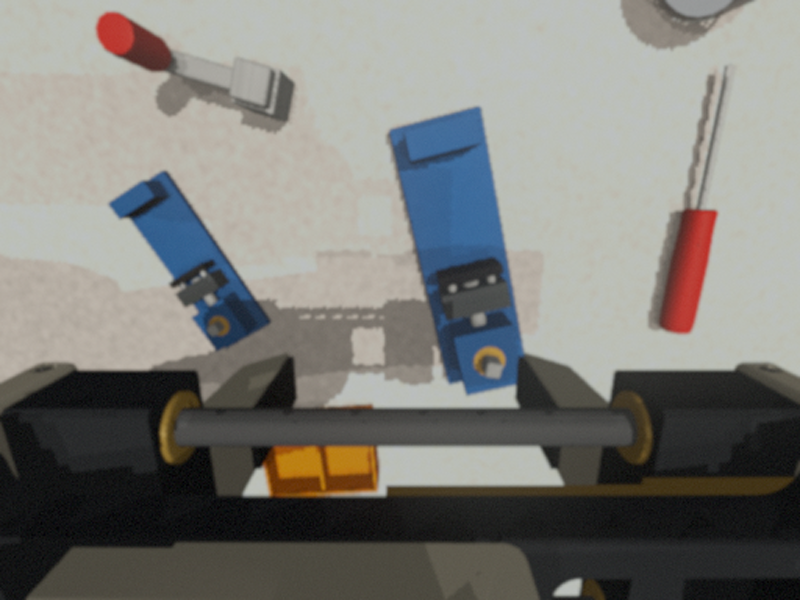

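View A: the stop's inner corner is at (466,347) of 800x600, the long fence runs up to (473,192), and the pack top spans (376,235) to (432,332). View B: the crank boss is at (252,82), the knob at (118,35), and the right-sized vise has its shaft at (490,363). Next I'll refine these by segmentation.

```bash
python3 - <<'E'
from h import *
c=load("A");im=cv2.imread("pics/A.png");hsv=cv2.cvtColor(im,cv2.COLOR_BGR2HSV);H,S,V=cv2.split(hsv)
s=1/1.5625
print("fence px rows:",[im[int(y*s),int(300):int(318)].tolist()[::3] for y in (250,)])
def fit(P):
    vx,vy,x,y=cv2.fitLine(np.float32(P),cv2.DIST_HUBER,0,.01,.01).ravel();return np.array([x,y]),np.array([vx,vy])
# edges by half-level crossing of R channel (blue mat -> aluminium)
Rr=cv2.GaussianBlur(im[:,:,2],(3,3),0).astype(float)
def cross(line,lo,hi):
    seg=line[lo:hi];t=(seg.min()+seg.max())/2
    i=np.argmax((seg[:-1]<t)&(seg[1:]>=t));return lo+i+(t-seg[i])/(seg[i+1]-seg[i])
L=[(cross(Rr[y],291,309),y) for y in range(128,215)]
Sh=[(x,cross(Rr[:,x],215,228)) for x in range(242,292)]
W1=ray(c,L,10)[:,:2];W2=ray(c,Sh,10)[:,:2]
p1,d1=fit(W1);p2,d2=fit(W2)
if d1[1]<0:d1=-d1
if d2[0]>0:d2=-d2
k=np.linalg.solve(np.c_[d1,-d2],p2-p1);C=p1+k[0]*d1
print("corner",C.round(1),"x ang",np.arctan2(d1[1],d1[0]).round(4),"y ang-90",(np.arctan2(d2[1],d2[0])-np.pi/2).round(4))
print("fence far end",[ray(c,[(475*s,192*s)],10).round(1)])
for n,m in (("pack",((H>20)&(H<85)&(S>70)).astype(np.uint8)),):
    m[:, :200]=0;m[:,320:]=0;m[:130]=0;m[240:]=0
    m=cv2.morphologyEx(m,cv2.MORPH_CLOSE,np.ones((9,9)))
    cs=max(cv2.findContours(m,0,1)[0],key=cv2.contourArea)
    print(n,cv2.boundingRect(cs))
    Q=np.float32(ray(c,cs.reshape(-1,2),50)[:,:2]);r=cv2.minAreaRect(Q);print(r,cv2.boxPoints(r).round(1).tolist())
cv2.imwrite("pics/Ac.png",cv2.resize(im[110:250,200:340],(600,600),interpolation=cv2.INTER_CUBIC))
E
```

```text
fence px rows: [[[87, 78, 70], [187, 189, 185], [191, 193, 189], [191, 192, 188], [144, 105, 74], [151, 118, 88]]]
corner [616.  113.4] x ang 1.4061 y ang-90 1.382
fence far end [array([[638. , 239.8,  10. ]])]
pack (239, 148, 39, 66)
((573.6998901367188, 185.77871704101562), (74.65585327148438, 42.1961555480957), 80.17730712890625) [[546.5, 152.60000610351562], [588.0999755859375, 145.39999389648438], [600.9000244140625, 219.0], [559.2999877929688, 226.1999969482422]]
```

View pics/Ac.png

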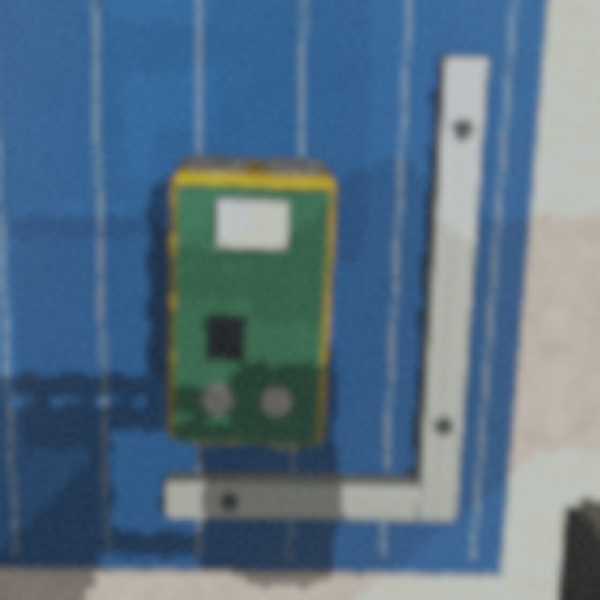

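The pack top fits 75x42 mm with its centre at (573.6,185.3) and x at 80.2°, and the stop corner is at (616,113.4) with x at about 80°. I'll grip the pack across y.

```bash
python3 - <<'E'
from h import *
goto((573.5,185.3,17),1.398-np.pi/2)
E
```

```text
pos [574.3 175.7 186.5] yawY -0.1516 tilt [-4.e-04 -8.e-04 -1.e+00] shift [  9.6  -2.2 169.5]
spin deg (tool z down => sign -) 1.22
```

```bash
python3 -m crank '[{"xyz":[0.0096,-0.002,0.04],"spin":1.2,"grip":-1},{"xyz":[0,0,0.04],"spin":0,"grip":-1},{"xyz":[0,0,0.04],"spin":0,"grip":-1},{"xyz":[0,0,0.03],"spin":0,"grip":-1},{"xyz":[0,0,0.0195],"spin":0,"grip":-1},{"xyz":[0,0,0],"spin":0,"grip":1},{"xyz":[0,0,0],"spin":0,"grip":1},{"xyz":[0,0,0],"spin":0,"grip":1},{"xyz":[0,0,0],"spin":0,"grip":1},{"xyz":[0,0,0],"spin":0,"grip":1},{"xyz":[0,0,0],"spin":0,"grip":1},{"xyz":[0,0,0],"spin":0,"grip":1}]' 15
python3 - <<'E'
from h import *
goto((600.9,154.6,17),1.395-np.pi/2)
E
```

```text
time_s: 5.4
position: [573.9, 186.0, 17.6]
orientation: [2.403, 2.023, 0.001]
contact_force: [-1.3, -1.0, 3.5]
opening: 0.479
grasp_force: 15.0
pos [573.9 186.   17.6] yawY -0.1711 tilt [ 5.e-04 -0.e+00 -1.e+00] shift [-26.3  31.9   0.6]
spin deg (tool z down => sign -) 0.27
```

```bash
python3 -m crank '[{"xyz":[-0.006,0.007,0],"spin":0,"grip":1},{"xyz":[-0.006,0.007,0],"spin":0,"grip":1},{"xyz":[-0.006,0.007,0],"spin":0,"grip":1},{"xyz":[-0.005,0.005,0],"spin":0,"grip":1},{"xyz":[0,0.002,0],"spin":0,"grip":1},{"xyz":[0,0.002,0],"spin":0,"grip":1},{"xyz":[0,0.001,0],"spin":0,"grip":1},{"xyz":[0,0,0],"spin":0,"grip":1},{"xyz":[0,0,0],"spin":0,"grip":1}]'
python3 - <<'E'
from h import *
goto((600.9,154.6,17),1.395-np.pi/2);print(robot.get_state()["contact_force"])
E
```

```text
time_s: 6.3
position: [599.5, 157.8, 17.6]
orientation: [-2.402, -2.023, 0.003]
contact_force: [-7.9, 0.6, 11.3]
opening: 0.48
grasp_force: 15.0
pos [599.5 157.8  17.6] yawY -0.171 tilt [-1.9e-03 -4.0e-04 -1.0e+00] shift [-2.9  2.   0.6]
spin deg (tool z down => sign -) 0.28
[-7.86345756  0.56852682 11.34647607]
```

```bash
python3 -m crank '[{"xyz":[-0.001,0,0],"spin":0,"grip":1},{"xyz":[-0.001,0.0005,0],"spin":0,"grip":1},{"xyz":[-0.001,0.0005,0],"spin":0,"grip":1},{"xyz":[-0.001,0,0],"spin":0,"grip":1},{"xyz":[0,0,0],"spin":0,"grip":1}]'
python3 - <<'E'
from h import *
goto((600.9,154.6,17),1.395-np.pi/2);print(robot.get_state()["contact_force"])
E
```

```text
time_s: 6.8
position: [599.8, 157.5, 17.7]
orientation: [-2.398, -2.024, -0.003]
contact_force: [-6.6, 10.8, 5.6]
opening: 0.48
grasp_force: 15.0
pos [599.8 157.5  17.7] yawY -0.1688 tilt [-9.0e-04  4.5e-03 -1.0e+00] shift [-2.7  1.6  0.7]
spin deg (tool z down => sign -) 0.4
[-6.5559797  10.8096865   5.64959897]
```

```bash
python3 -m crank '[{"xyz":[0,0.001,0],"spin":0,"grip":1},{"xyz":[-0.001,0.001,0],"spin":0,"grip":1},{"xyz":[0,0,0],"spin":0,"grip":1}]'
python3 - <<'E'
from h import *
goto((600.9,154.6,17),1.395-np.pi/2);print(robot.get_state()["contact_force"])
E
```

```text
time_s: 7.1
position: [600.6, 157.4, 17.8]
orientation: [-2.396, -2.024, -0.003]
contact_force: [-9.5, 13.1, 9.6]
opening: 0.48
grasp_force: 15.0
pos [600.6 157.4  17.8] yawY -0.1679 tilt [-0.0022  0.0055 -1.    ] shift [-2.7  0.7  0.7]
spin deg (tool z down => sign -) 0.45
[-9.47949046 13.14742671  9.60564961]
```

```bash
python3 -m crank '[{"xyz":[0.001,-0.001,0],"spin":0,"grip":1},{"xyz":[0.002,-0.0005,0],"spin":0,"grip":1},{"xyz":[0,0,0],"spin":0,"grip":-1},{"xyz":[0,0,0],"spin":0,"grip":-1},{"xyz":[0,0,0],"spin":0,"grip":-1},{"xyz":[0,0,0],"spin":0,"grip":-1},{"xyz":[0,0,-0.04],"spin":0,"grip":-1},{"xyz":[0,0,-0.05],"spin":0,"grip":-1},{"xyz":[0.025,0,-0.04],"spin":0,"grip":-1},{"xyz":[0,0,0],"spin":0,"grip":-1},{"xyz":[0,0,0],"spin":0,"grip":-1}]'
python3 - <<'E'
from h import *
shot("wrist","A2")
im=cv2.imread("pics/A2.png");cv2.imwrite("pics/A2c.png",cv2.resize(im[90:260,180:350],(600,600),interpolation=cv2.INTER_CUBIC))
E
```

```text
time_s: 8.2
position: [606.4, 181.1, 148.2]
orientation: [2.402, 2.024, 0.003]
contact_force: [-0.7, -0.0, -0.9]
opening: 0.997
grasp_force: 0.0
```

View pics/A2c.png

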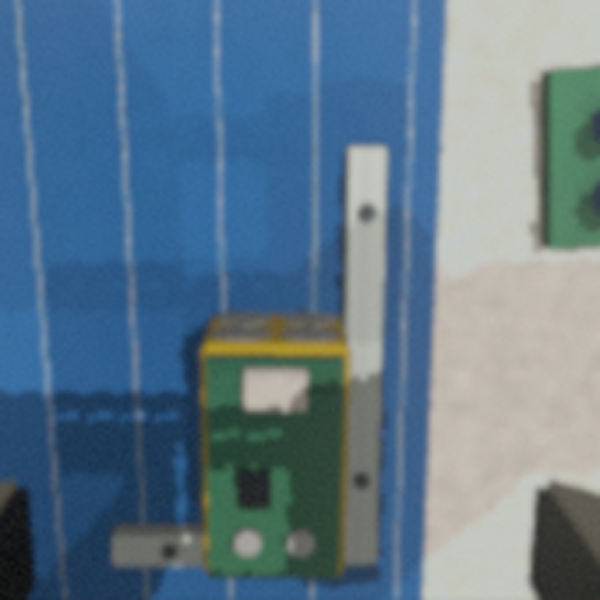

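The crop shows the pack tucked against the long fence (inner edge near x=347) and the short fence. I'll check it in numbers.

```bash
python3 - <<'E'
from h import *
c=load("A2");f=lambda P,z:ray(c,[(180+x/3.529,90+y/3.529) for x,y in P],z)[:,:2]
q=f([(201,343),(348,343),(343,577),(206,577)],50);print(q.round(1).tolist());ctr=q.mean(0)
r=cv2.minAreaRect(np.float32(q));print(r)
fe=f([(345,147),(347,310)],10);sh=f([(113,526),(203,529)],10);print("fence",fe.round(1).tolist(),sh.round(1).tolist())
ux=fe[0]-fe[1];ux/=np.linalg.norm(ux);uy=np.array([-ux[1],ux[0]])
print("fence ang",np.arctan2(ux[1],ux[0]),"pack ang",[np.arctan2(*(d[::-1])) for d in (q[0]-q[3],q[1]-q[2])])
print("y",(ctr-fe[1])@uy,"x",[(ctr-s)@ux for s in sh])
goto((601,157,17),1.395-np.pi/2)
E
```

```text
[[587.1, 196.0], [627.5, 189.0], [615.2, 117.4], [574.5, 124.5]]
((601.0358276367188, 156.73753356933594), (72.62956237792969, 41.24071502685547), 80.21763610839844)
fence [[637.1, 239.5], [630.1, 189.3]] [[539.8, 128.3], [570.0, 121.9]]
fence ang 1.4322608406362534 pack ang [np.float64(1.3972746000620222), np.float64(1.400062358456329)]
y 24.215786744182545 x [np.float64(36.644445663195945), np.float64(38.75294571694862)]
pos [605.6 179.8 146.7] yawY -0.1711 tilt [-3.e-04 -9.e-04 -1.e+00] shift [-23.1  -0.6 129.7]
spin deg (tool z down => sign -) 0.27
```

Flush within error (x about 38, y about 22, angle below 0.01). I'll re-grip, nudge once towards the short fence as a check, release, then re-grip and lift.

```bash
python3 -m crank '[{"xyz":[-0.023,0,0.04],"spin":0,"grip":-1},{"xyz":[0,0,0.05],"spin":0,"grip":-1},{"xyz":[0,0,0.04],"spin":0,"grip":-1},{"xyz":[0,0,0],"spin":0,"grip":1},{"xyz":[0,0,0],"spin":0,"grip":1},{"xyz":[0,0,0],"spin":0,"grip":1},{"xyz":[0,0,0],"spin":0,"grip":1},{"xyz":[0,0,0],"spin":0,"grip":1},{"xyz":[0,0,0],"spin":0,"grip":1},{"xyz":[0,0,0],"spin":0,"grip":1}]'
python3 -m crank '[{"xyz":[-0.001,0,0],"spin":0,"grip":1},{"xyz":[-0.001,0.001,0],"spin":0,"grip":1},{"xyz":[-0.001,0.001,0],"spin":0,"grip":1},{"xyz":[0,0,0],"spin":0,"grip":1}]'
```

```text
time_s: 9.25
position: [601.5, 157.8, 17.9]
orientation: [2.403, 2.024, -0.0]
contact_force: [-3.3, -1.6, 7.7]
opening: 0.48
grasp_force: 15.0
time_s: 9.65
position: [601.6, 157.7, 18.0]
orientation: [-2.398, -2.025, -0.001]
contact_force: [-7.5, 6.7, 9.3]
opening: 0.481
grasp_force: 15.0
```

```bash
python3 -m crank '[{"xyz":[0.001,-0.001,0],"spin":0,"grip":1},{"xyz":[0.001,-0.0005,0],"spin":0,"grip":-0.4},{"xyz":[0,0,0],"spin":0,"grip":-0.4},{"xyz":[0,0,0],"spin":0,"grip":-0.4},{"xyz":[0,0,0],"spin":0,"grip":-0.4},{"xyz":[0,0,0],"spin":0,"grip":-0.4},{"xyz":[0,0,0],"spin":0,"grip":-0.4},{"xyz":[0,0,0],"spin":0,"grip":1},{"xyz":[0,0,0],"spin":0,"grip":1},{"xyz":[0,0,0],"spin":0,"grip":1},{"xyz":[0,0,0],"spin":0,"grip":1},{"xyz":[0,0,0],"spin":0,"grip":1},{"xyz":[0,0,-0.02],"spin":0,"grip":1},{"xyz":[0,0,-0.04],"spin":0,"grip":1},{"xyz":[0,0,-0.04],"spin":0,"grip":1},{"xyz":[0,0,-0.03],"spin":0,"grip":1}]' 30
python3 - <<'E'
from h import *
from scipy.optimize import least_squares
c=load("B");s=1/1.5625
def w(P,z):return ray(c,np.array(P)*s,z)[:,:2]
col=w([(453,335),(510,322),(523,383),(468,394)],50);print("col",col.round(1).tolist(),np.linalg.norm(np.diff(col,axis=0),axis=1).round(1))
print("bed edges",w([(390,130),(447,384),(480,107),(524,383)],0).round(1).tolist())
print("bed edges z12",w([(390,130),(480,107)],12).round(1).tolist(),"ring",w([(489,361)],50).round(1),"shaft top",w([(494,368)],68).round(1))
print("crank boss",w([(237,58),(272,65),(263,104),(231,96)],50).round(1).tolist(),"knob top",w([(117,33)],88).round(1))
im=cv2.imread("pics/B.png")
a=cv2.resize(im[60:260,235:345],(330,600),interpolation=cv2.INTER_CUBIC);b=cv2.resize(im[0:90,55:195],(467,300),interpolation=cv2.INTER_CUBIC)
o=np.zeros((600,800,3),np.uint8);o[:,:330]=a;o[:300,332:799]=b;cv2.imwrite("pics/Bc.png",o)
E
```

```text
time_s: 11.25
position: [602.8, 156.7, 149.1]
orientation: [2.403, 2.023, 0.002]
contact_force: [1.6, -0.1, -4.4]
opening: 0.473
grasp_force: 30.0
col [[537.0, -205.7], [580.0, -201.6], [586.3, -252.8], [543.1, -256.1]] [43.1 51.6 43.3]
bed edges [[511.4, -52.5], [529.7, -270.9], [580.9, -46.3], [598.9, -280.0]]
bed edges z12 [[511.7, -53.9], [578.7, -48.0]] ring [[ 561.8 -230.6]] shaft top [[ 562.2 -228.1]]
crank boss [[424.1, -3.3], [444.9, -10.3], [434.0, -31.3], [414.8, -23.8]] knob top [[375.3   6.2]]
```

View pics/Bc.png

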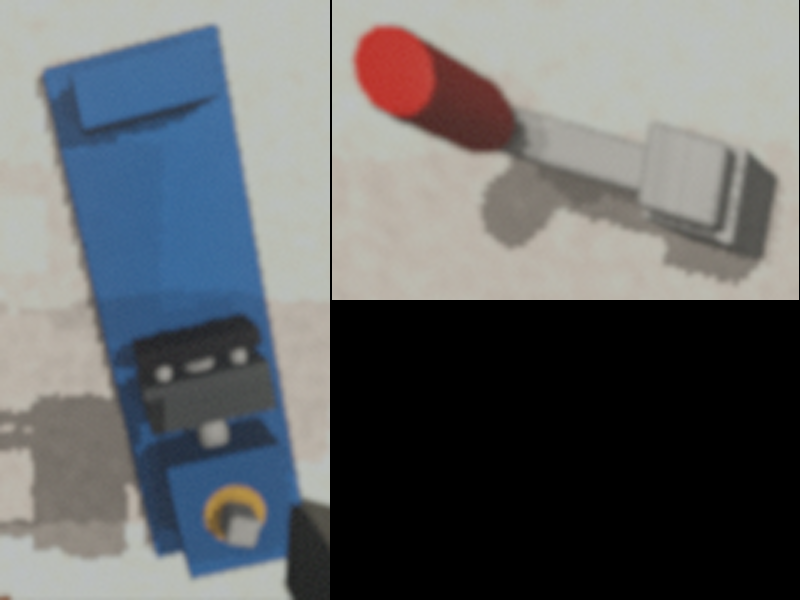

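The crop shows the vise: fixed jaw at top, rubber face, gear column and shaft. The crank hub is at right with the knob at left. Next I'll check jaw positions against the model and compute the transfer.

```bash
python3 - <<'E'
from h import *
c=load("B")
o=np.array([550.9,-114.8]);a=np.radians(-84.7);ux=np.array([np.cos(a),np.sin(a)]);uy=np.array([-ux[1],ux[0]])
def P(x,y,z):
    q=proj(c,[*(o+x*ux+y*uy),z])[0];return ((q-[235,60])*3).round(0).tolist()
for n,x,z in(("fixed face top",-40,45),("fixed face foot",-40,12),("pad top",44,45),("pad foot",44,12)):print(n,P(x,-25,z),P(x,25,z))
print("col",[P(x,y,50) for x in(90,140) for y in(-23,23)],"shaft foot/top",P(115,0,50),P(115,0,68),"bed edge",P(0,-35,12),P(0,35,12))
T=o+1*ux;print(T);goto([*T,149],np.radians(5.3))
E
```

```text
fixed face top [81.0, 124.0] [221.0, 88.0]
fixed face foot [80.0, 129.0] [206.0, 97.0]
pad top [132.0, 352.0] [262.0, 321.0]
pad foot [127.0, 335.0] [244.0, 307.0]
col [[163.0, 466.0], [280.0, 439.0], [188.0, 578.0], [300.0, 554.0]] shaft foot/top [233.0, 510.0] [242.0, 530.0] bed edge [79.0, 237.0] [249.0, 195.0]
[ 550.99237059 -115.7957247 ]
pos [602.8 156.7 149.1] yawY -0.1712 tilt [ 1.5e-03  4.0e-04 -1.0e+00] shift [-277.3   -4.6   -0. ]
spin deg (tool z down => sign -) -15.11
```

```bash
python3 -m crank '[{"xyz":[-0.035,-0.0005,0],"spin":0,"grip":1},{"xyz":[-0.035,-0.0005,0],"spin":0,"grip":1},{"xyz":[-0.035,-0.0005,0],"spin":0,"grip":1},{"xyz":[-0.035,-0.0005,0],"spin":0,"grip":1},{"xyz":[-0.035,-0.0005,0],"spin":0,"grip":1},{"xyz":[-0.035,-0.0005,0],"spin":0,"grip":1},{"xyz":[-0.035,-0.0005,0],"spin":0,"grip":1},{"xyz":[-0.032,-0.0003,0],"spin":0,"grip":1},{"xyz":[0,0,0.02],"spin":-7.55,"grip":1},{"xyz":[0,0,0.02],"spin":-7.55,"grip":1},{"xyz":[0,0,0.02],"spin":0,"grip":1},{"xyz":[0,0,0],"spin":0,"grip":1},{"xyz":[0,0,0],"spin":0,"grip":1}]' 30
python3 - <<'E'
from h import *
c,im=shot("wrist","C");goto([551.8,-115.7,30],np.radians(5.3))
cv2.imwrite("pics/Cz.png",cv2.resize(im[:300,60:460,::-1],(800,600),interpolation=cv2.INTER_CUBIC))
E
```

```text
time_s: 12.55
position: [551.2, -115.7, 87.2]
orientation: [-2.117, -2.321, 0.001]
contact_force: [-0.1, 0.4, -4.3]
opening: 0.479
grasp_force: 30.0
pos [ 551.8 -115.6   87.8] yawY 0.0921 tilt [ 7.e-04 -1.e-04 -1.e+00] shift [-0.1 -0.  57.8]
spin deg (tool z down => sign -) -0.02
```

View pics/Cz.png

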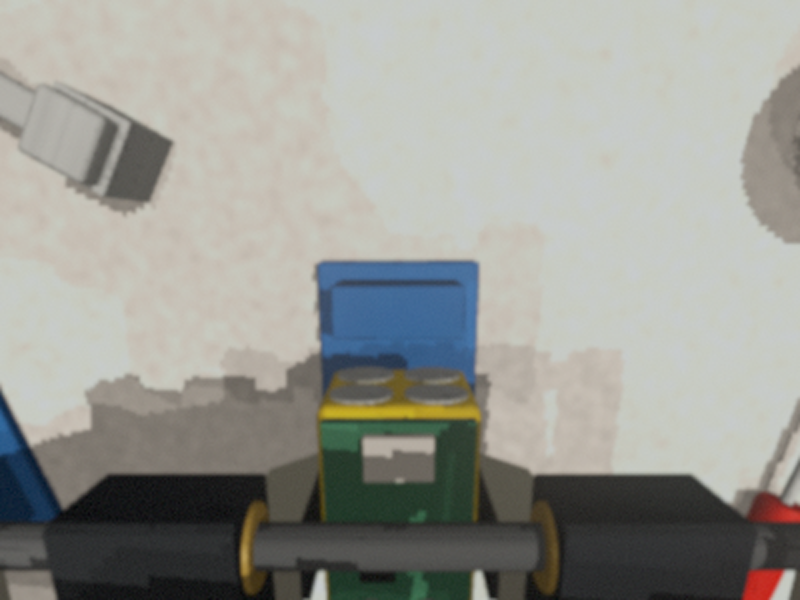

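```bash
python3 - <<'E'
from h import *
c=load("C")
o=np.array([551.7,-114.7]);a=np.radians(-84.7);ux=np.array([np.cos(a),np.sin(a)]);uy=np.array([-ux[1],ux[0]])
def v(P,z):
    for p in ray(c,[(60+x/2,y/2) for x,y in P],z)[:,:2]: print(z,[(p-o)@ux,(p-o)@uy])
v([(333,341),(465,341)],45);print("pack end");v([(333,371),(472,371)],70);v([(320,419),(479,419)],120)
print("bed back");v([(318,263),(478,263)],12)
E
```

```text
45 [np.float64(-37.624526960005966), np.float64(-25.08697059260583)]
45 [np.float64(-37.60759253886891), np.float64(24.72691403722717)]
pack end
70 [np.float64(-32.162970268969985), np.float64(-22.274569638607534)]
70 [np.float64(-32.152645789421996), np.float64(24.33405993587703)]
120 [np.float64(-32.428634123418355), np.float64(-19.446527631025706)]
120 [np.float64(-32.42725088862322), np.float64(19.560765528524136)]
bed back
12 [np.float64(-64.77505719877085), np.float64(-34.4406157905559)]
12 [np.float64(-64.73266834351716), np.float64(33.15734339271954)]
```

The pack hangs about 5 mm clear of the fixed jaw (jaw edge at row 341, pack end at row 371 of the crop) and is centred in y. I'll shift 1 mm towards the fixed jaw and lower it.

```bash
python3 -m crank '[{"xyz":[0.001,0,0.015],"spin":0,"grip":1},{"xyz":[0,0,0.015],"spin":0,"grip":1},{"xyz":[0,0,0.012],"spin":0,"grip":1},{"xyz":[0,0,0.008],"spin":0,"grip":1},{"xyz":[0,0,0.005],"spin":0,"grip":1},{"xyz":[0,0,0.002],"spin":0,"grip":1},{"xyz":[0,0,0],"spin":0,"grip":1},{"xyz":[0,0,0],"spin":0,"grip":1}]'
```

```text
time_s: 13.4
position: [551.5, -114.6, 30.6]
orientation: [2.116, 2.321, 0.0]
contact_force: [0.1, 0.2, -4.4]
opening: 0.481
grasp_force: 30.0
```

```bash
python3 -m crank '[{"xyz":[0,0,0.001],"spin":0,"grip":1},{"xyz":[0,0,0.001],"spin":0,"grip":1},{"xyz":[0,0,0],"spin":0,"grip":1}]'
```

```text
time_s: 13.7
position: [551.6, -114.6, 29.1]
orientation: [2.115, 2.321, 0.0]
contact_force: [-3.0, 0.8, 4.5]
opening: 0.475
grasp_force: 30.0
```

```bash
python3 -m crank '[{"xyz":[0,0,-0.001],"spin":0,"grip":-1},{"xyz":[0,0,0],"spin":0,"grip":-1},{"xyz":[0,0,0],"spin":0,"grip":-1},{"xyz":[0,0,0],"spin":0,"grip":-1},{"xyz":[0,0,0],"spin":0,"grip":-1},{"xyz":[0,0,-0.04],"spin":0,"grip":-1},{"xyz":[0,0,-0.05],"spin":0,"grip":-1},{"xyz":[-0.04,0,0],"spin":0,"grip":-1},{"xyz":[-0.045,0,0],"spin":0,"grip":-1},{"xyz":[-0.045,0,0],"spin":0,"grip":-1},{"xyz":[-0.045,0,-0.02],"spin":0,"grip":-1},{"xyz":[0,0,0],"spin":0,"grip":-1},{"xyz":[0,0,0],"spin":0,"grip":-1}]'
python3 - <<'E'
from h import *
c,im=shot("wrist","D")
cv2.imwrite("pics/Dz.png",cv2.resize(im[:300,130:430,::-1],(600,600),interpolation=cv2.INTER_CUBIC));goto((429.5,-17.2,200),np.radians(67))
E
```

```text
time_s: 15.0
position: [567.3, -290.3, 139.3]
orientation: [2.119, 2.318, 0.0]
contact_force: [-0.4, 0.7, 0.1]
opening: 0.999
grasp_force: 0.0
pos [ 567.3 -288.4  139. ] yawY 0.0923 tilt [-0.e+00  7.e-04 -1.e+00] shift [ 282.8 -112.2  -60.8]
spin deg (tool z down => sign -) -61.71
```

View pics/Dz.png

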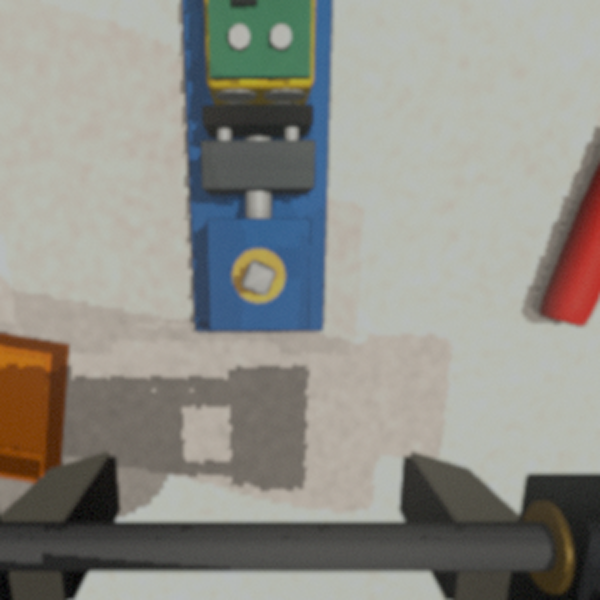

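The picture shows the pack square between the jaws, and the shaft on its gold ring at crop (259,277), turned by some 25°. I'll segment the shaft numerically and compute the move to the crank.

```bash
python3 - <<'E'
from h import *
c=load("D");im=cv2.imread("pics/D.png")
u=cv2.resize(im[118:160,238:281],None,fx=8,fy=8,interpolation=cv2.INTER_CUBIC)
h,S,V=cv2.split(cv2.cvtColor(u,cv2.COLOR_BGR2HSV))
def w(cs,z):
    P=cs.reshape(-1,2);return np.float32(ray(c,np.c_[238+(P[:,0]+.5)/8-.5,118+(P[:,1]+.5)/8-.5],z)[:,:2])
gold=((h<35)&(S>110)).astype(np.uint8)
cs=max(cv2.findContours(gold,0,1)[0],key=cv2.contourArea);print("ring",cv2.minEnclosingCircle(w(cs,50)))
M=cv2.moments(cv2.convexHull(cs));print("ring ctr",w(np.array([[M['m10']/M['m00'],M['m01']/M['m00']]]),50))
for st in(60,80,100):
  for vt in (110,140):
    m=((S<st)&(V>vt)).astype(np.uint8)
    for cs in cv2.findContours(m,0,1)[0]:
        q=w(cs,68);r=cv2.minAreaRect(q)
        if 60<cv2.contourArea(q)<260: print(st,vt,np.round(r[0],1),np.round(r[1],1),round(r[2],1))
print(im[138-9:138+10:2,250:270:2].sum(2))
E
```

```text
ring ((561.8133544921875, -230.6828155517578), 11.352787017822266)
ring ctr [[ 561.8651  -230.58905]]
60 140 [ 562.  -230.6] [11.8 11.1] 73.0
80 140 [ 562.  -230.6] [12.3 11.7] 73.3
100 140 [ 562.  -230.6] [12.8 12.2] 72.8
[[413 418 414 397 396 415 424 422 420 405]
 [417 405 380 402 396 353 388 406 420 418]
 [388 352 355 476 480 442 395 372 393 413]
 [334 304 390 486 491 499 495 471 410 406]
 [320 319 439 487 496 508 513 505 445 404]
 [295 372 472 491 501 500 499 491 423 412]
 [313 416 484 491 489 489 491 459 419 424]
 [300 365 424 450 475 481 479 425 415 429]
 [305 310 339 356 420 449 444 404 426 427]
 [375 408 410 384 383 410 424 420 427 410]]
```

```bash
python3 -m crank '[{"xyz":[0.041,-0.007,0],"spin":0,"grip":-1},{"xyz":[0.041,-0.007,0],"spin":0,"grip":-1},{"xyz":[0.041,-0.007,0],"spin":0,"grip":-1},{"xyz":[0.041,-0.007,0],"spin":0,"grip":-1},{"xyz":[0.041,-0.007,0],"spin":0,"grip":-1},{"xyz":[0.041,-0.007,0],"spin":0,"grip":-1},{"xyz":[0,0,0],"spin":-7.7,"grip":-1},{"xyz":[0,0,0],"spin":-7.7,"grip":-1},{"xyz":[0,0,0],"spin":-7.7,"grip":-1},{"xyz":[0,0,0],"spin":-7.7,"grip":-1},{"xyz":[0,0,0],"spin":-7.7,"grip":-1},{"xyz":[0,0,0],"spin":-7.7,"grip":-1},{"xyz":[0,0,0],"spin":-7.7,"grip":-1},{"xyz":[0,0,0],"spin":-7.7,"grip":-1},{"xyz":[0,0,0],"spin":0,"grip":-1},{"xyz":[0,0,0],"spin":0,"grip":-1}]'
python3 - <<'E'
from h import *
c,im=shot("wrist","E");goto((429.5,-17.2,130),np.radians(67))
m=masks_of("wrist","crank");print([(x["score"],x["extent"]) for x in m[:3]])
print("expected boss px",proj(c,[429.5,-17.2,50]),"knob",proj(c,[374.5,6,88]))
# boss top: brightest low-sat patch near expected
e=proj(c,[429.5,-17.2,50])[0].astype(int);u=im[e[1]-25:e[1]+26:3,e[0]-28:e[0]+29:3].astype(int).sum(2)//3;print(e);print(u)
hsv=cv2.cvtColor(im,cv2.COLOR_RGB2HSV);red=(((hsv[...,0]<8)|(hsv[...,0]>172))&(hsv[...,1]>150)).astype(np.uint8);red[:,:100]=0
cs=max(cv2.findContours(red,0,1)[0],key=cv2.contourArea);print("red",cv2.boundingRect(cs))
E
```

```text
time_s: 16.65
position: [502.3, -46.7, 139.0]
orientation: [-0.632, -3.077, -0.0]
contact_force: [0.5, 0.6, -0.1]
opening: 0.997
grasp_force: 0.0
pos [502.5 -47.  139.1] yawY 1.1654 tilt [-3.e-04  2.e-04 -1.e+00] shift [78.8 -1.4  9.1]
spin deg (tool z down => sign -) -0.23
[(0.92, [241.8, 4.9, 271.0, 130.5]), (0.41, [379.6, 79.2, 512.0, 239.6])]
expected boss px [[257.69032008 115.60890058]] knob [[256.64373968  23.78696287]]
[257 115]
[[195 195 193 196 191 149 140 129 180 183 185 186 168 189 188 188 190 190
  190]
 [194 193 176 187 176 149 140 127 180 184 185 186 166 187 186 189 185 188
  191]
 [195 194 158 148 147 150 139 130 178 181 184 184 165 186 187 189 186 186
  190]
 [194 194 149 144 146 159 141 144 149 133 148 148 145 169 183 188 185 185
  189]
 [190 188 144 131 139 130 178 178 179 179 179 181 181 182 167 187 188 186
  187]
 [189 190 149 130 130 126 177 179 180 181 181 182 184 183 160 189 189 186
  188]
 [191 188 161 128 129 129 178 181 181 182 182 183 185 185 162 191 191 190
  190]
 [191 189 161 130 133 132 183 183 186 185 187 187 189 188 167 188 189 190
  192]
 [189 186 147 127 132 131 179 181 182 183 184 184 186 185 164 154 154 147
  151]
 [186 187 169 129 131 125 181 181 183 183 185 186 187 187 165 137 134 131
  130]
 [187 187 160 130 129 128 179 181 182 183 184 184 186 185 162 139 137 132
  132]
 [180 176 176 139 128 131 176 179 180 182 182 182 183 183 161 134 131 129
  131]
 [130 131 130 131 134 165 161 162 160 165 161 164 162 167 138 130 129 127
  129]
 [128 128 127 128 133 159 159 153 151 144 117 117 114 120 126 131 129 126
  129]
 [129 127 125 126 129 126 128 128 128 126 127 127 131 129 128 132 133 131
  133]
 [139 141 136 131 135 133 129 129 130 128 126 128 132 133 133 133 132 130
  132]
 [187 188 186 180 184 185 180 132 130 130 127 130 134 134 128 130 131 130
  130]]
red (244, 6, 28, 33)
```

```bash
python3 - <<'E'
from h import *
c=load("E");g=cv2.cvtColor(cv2.imread("pics/E.png"),cv2.COLOR_BGR2GRAY).astype(float);g=cv2.GaussianBlur(g,(3,3),0)
def edge(line,a,b):
    d=np.abs(np.diff(line[a:b+1]));i=d.argmax();j=slice(max(i-1,0),i+2);return a+.5+(np.arange(len(d))[j]*d[j]).sum()/d[j].sum()
L=[(edge(g[y],242,251),y) for y in range(105,121)];Rr=[(edge(g[y],264,273),y) for y in range(103,113)]
T=[(x,edge(g[:,x],97,105)) for x in range(250,266)];B=[(x,edge(g[:,x],119,129)) for x in range(250,266)]
for n,P in zip("LRTB",(L,Rr,T,B)):
    P=np.array(P);med=np.median(P[:,0 if n in"LR" else 1]);P=P[abs(P[:,0 if n in"LR" else 1]-med)<1.5];W=np.float32(ray(c,P,50)[:,:2]);vx,vy,x,y=cv2.fitLine(W,cv2.DIST_HUBER,0,.01,.01).ravel()
    print(n,med.round(2),len(P),np.degrees(np.arctan2(vy,vx)).round(1),W.mean(0).round(1))
p,r=pose();print(r.as_rotvec())
goto((429.5,-17.2,21),np.radians(67))
E
```

```text
L 245.33 16 -24.2 [422.8 -26.2]
R 271.96 8 -22.8 [427.4  -2.7]
T 100.64 9 64.5 [418.2 -12.9]
B 126.46 16 61.8 [437.7 -20.9]
[-6.32046601e-01 -3.07716303e+00  7.33582894e-05]
pos [502.6 -47.2 139.2] yawY 1.1656 tilt [-2.e-04 -0.e+00 -1.e+00] shift [ 79.   -1.2 118.2]
spin deg (tool z down => sign -) -0.21
```

```bash
python3 - <<'E'
from h import *
c=load("E");im=cv2.imread("pics/E.png")
hsv=cv2.cvtColor(im,cv2.COLOR_BGR2HSV)
a=np.radians(156.5);ux=np.array([np.cos(a),np.sin(a)]);uy=np.array([-ux[1],ux[0]])
print("col profile R-G at 258:",[(y,int(im[y,258,2])-int(im[y,258,1])) for y in (3,4,5,6,7,8,36,37,38,39,40,41,42)])
print("row profile at 22:",[(x,int(im[22,x,2])-int(im[22,x,1])) for x in (241,242,243,244,245,246,268,269,270,271,272,273,274)])
print("gray col 258:",[(y,int(im[y,258].mean())) for y in range(94,134)])
for t in(-2,-1,0,1,2):
    h=np.array([428.8,-16.3])+t*ux
    pr=lambda x,y,z:proj(c,[*(h+x*ux+y*uy),z])[0].round(1).tolist()
    print(t,h.round(1),"knob far top",pr(71,0,88)[1],"near foot",pr(49,0,48)[1],"sides",pr(60,11,88)[0],pr(60,-11,88)[0],"boss rows",pr(12,0,50)[1],pr(-12,0,50)[1],"hub row",pr(-14,0,38)[1],"foot",pr(-14,0,0)[1],"boss cols",pr(0,12,50)[0],pr(0,-12,50)[0])
E
```

```text
col profile R-G at 258: [(3, 11), (4, 35), (5, 78), (6, 119), (7, 126), (8, 127), (36, 123), (37, 117), (38, 92), (39, 63), (40, 47), (41, 43), (42, 44)]
row profile at 22: [(241, 5), (242, 26), (243, 83), (244, 120), (245, 126), (246, 129), (268, 123), (269, 124), (270, 127), (271, 122), (272, 91), (273, 34), (274, 9)]
gray col 258: [(94, 185), (95, 184), (96, 183), (97, 176), (98, 164), (99, 152), (100, 153), (101, 167), (102, 180), (103, 184), (104, 183), (105, 182), (106, 181), (107, 182), (108, 183), (109, 183), (110, 184), (111, 187), (112, 186), (113, 185), (114, 183), (115, 183), (116, 184), (117, 184), (118, 185), (119, 185), (120, 184), (121, 183), (122, 182), (123, 181), (124, 180), (125, 176), (126, 164), (127, 144), (128, 128), (129, 118), (130, 116), (131, 120), (132, 128), (133, 129)]
-2 [430.6 -17.1] knob far top 6.4 near foot 55.9 sides 242.3 274.5 boss rows 102.4 130.8 hub row 132.4 foot 130.7 boss cols 244.7 271.9
-1 [429.7 -16.7] knob far top 4.7 near foot 54.6 sides 242.3 274.5 boss rows 101.2 129.6 hub row 131.3 foot 129.8 boss cols 244.7 271.9
0 [428.8 -16.3] knob far top 3.0 near foot 53.3 sides 242.3 274.5 boss rows 100.0 128.5 hub row 130.2 foot 128.8 boss cols 244.7 271.9
1 [427.9 -15.9] knob far top 1.2 near foot 52.0 sides 242.3 274.6 boss rows 98.7 127.3 hub row 129.1 foot 127.8 boss cols 244.7 272.0
2 [427.  -15.5] knob far top -0.5 near foot 50.6 sides 242.2 274.6 boss rows 97.5 126.2 hub row 128.0 foot 126.9 boss cols 244.7 272.0
```

Knob and boss edges both put the hub at (428.8,-16.3) with crank x at 156.5°. Moving to grasp it.

```bash
python3 -m crank '[{"xyz":[0.04,-0.0003,0],"spin":0.3,"grip":-1},{"xyz":[0.04,-0.0003,0],"spin":0,"grip":-1},{"xyz":[0,0,0.04],"spin":0,"grip":-1},{"xyz":[0,0,0.04],"spin":0,"grip":-1},{"xyz":[0,0,0.028],"spin":0,"grip":-1},{"xyz":[0,0,0.01],"spin":0,"grip":-1},{"xyz":[0,0,0],"spin":0,"grip":-1}]'
python3 -m crank '[{"xyz":[0,0,0],"spin":0,"grip":1},{"xyz":[0,0,0],"spin":0,"grip":1},{"xyz":[0,0,0],"spin":0,"grip":1},{"xyz":[0,0,0],"spin":0,"grip":1},{"xyz":[0,0,0],"spin":0,"grip":1},{"xyz":[0,0,0],"spin":0,"grip":1},{"xyz":[0,0,0],"spin":0,"grip":1},{"xyz":[0,0,0],"spin":0,"grip":1},{"xyz":[0,0,0],"spin":0,"grip":1}]' 40
python3 - <<'E'
from h import *
goto((428.8,-16.3,21));
E
```

```text
time_s: 17.45
position: [428.4, -16.4, 20.6]
orientation: [-0.637, -3.074, 0.001]
contact_force: [-0.2, 0.1, 0.7]
opening: 1.003
grasp_force: 0.0
time_s: 18.35
position: [429.1, -16.8, 21.2]
orientation: [-0.637, -3.076, 0.0]
contact_force: [0.2, -0.3, 0.3]
opening: 0.301
grasp_force: 40.0
pos [429.1 -16.8  21.2] yawY 1.1624 tilt [-1.e-04 -1.e-04 -1.e+00] shift [0.4 0.4 0.2]
```

```bash
python3 -m crank '[{"xyz":[0,0,-0.03],"spin":0,"grip":1},{"xyz":[0,0,-0.04],"spin":0,"grip":1},{"xyz":[0,0,-0.03],"spin":0,"grip":1},{"xyz":[-0.03,-0.0205,0],"spin":0,"grip":1},{"xyz":[-0.03,-0.0205,0],"spin":0,"grip":1},{"xyz":[-0.03,-0.0205,0],"spin":0,"grip":1},{"xyz":[-0.03,-0.0205,0],"spin":0,"grip":1},{"xyz":[-0.03,-0.0205,0],"spin":0,"grip":1},{"xyz":[-0.03,-0.0205,0],"spin":0,"grip":1},{"xyz":[-0.027,-0.0205,0],"spin":0,"grip":1},{"xyz":[0,0,0],"spin":-6.4,"grip":1},{"xyz":[0,0,0],"spin":0,"grip":1},{"xyz":[0,0,0],"spin":0,"grip":1}]'
python3 - <<'E'
from h import *
goto((562.4,-230.7,92),np.radians(73));print(robot.get_state()["contact_force"])
E
```

```text
time_s: 19.65
position: [561.5, -229.7, 120.7]
orientation: [-0.467, -3.105, -0.002]
contact_force: [-0.4, 0.2, -2.8]
opening: 0.305
grasp_force: 40.0
pos [ 561.5 -229.7  120.7] yawY 1.2722 tilt [-0.0011  0.0012 -1.    ] shift [-1.2 -0.7 28.7]
spin deg (tool z down => sign -) -0.11
[-0.3830312   0.1915075  -2.76091575]
```

```bash
python3 -m crank '[{"xyz":[-0.001,-0.0006,0.02],"spin":0,"grip":1},{"xyz":[0,0,0.0085],"spin":0,"grip":1},{"xyz":[0,0,0],"spin":0,"grip":1},{"xyz":[0,0,0],"spin":0,"grip":1},{"xyz":[0,0,0],"spin":0,"grip":1}]'
python3 - <<'E'
from h import *
goto((562.4,-230.7,92),np.radians(73));print(robot.get_state()["contact_force"])
E
```

```text
time_s: 20.15
position: [563.3, -231.3, 93.5]
orientation: [0.464, 3.106, -0.0]
contact_force: [-0.0, 0.1, -2.5]
opening: 0.3
grasp_force: 40.0
pos [ 563.3 -231.3   93.5] yawY 1.2741 tilt [ 9.e-04 -3.e-04 -1.e+00] shift [1.  0.3 1.5]
spin deg (tool z down => sign -) 0.0
[-5.35897954e-05  7.79709246e-02 -2.51636754e+00]
```

```bash
for i in 1 2 3; do python3 -m crank '[{"xyz":[0,0,0],"spin":0,"grip":1}]' | grep position; done
```

```text
position: [563.3, -231.5, 93.4]
position: [563.1, -231.6, 93.2]
position: [562.9, -231.6, 93.0]
```

```bash
python3 -m crank '[{"xyz":[0.0007,0.0007,0.002],"spin":0,"grip":1},{"xyz":[0,0,0.002],"spin":0,"grip":1},{"xyz":[0,0,0.002],"spin":0,"grip":1},{"xyz":[0,0,0.001],"spin":0,"grip":1},{"xyz":[0,0,0],"spin":0,"grip":1}]'
```

```text
time_s: 20.95
position: [562.3, -230.7, 85.5]
orientation: [-0.464, -3.107, -0.0]
contact_force: [-0.2, -0.5, -2.9]
opening: 0.301
grasp_force: 40.0
```

```bash
python3 -m crank '[{"xyz":[0,0,0.003],"spin":0,"grip":1},{"xyz":[0,0,0.003],"spin":0,"grip":1},{"xyz":[0,0,0.003],"spin":0,"grip":1},{"xyz":[0,0,0.002],"spin":0,"grip":1},{"xyz":[0,0,0.002],"spin":0,"grip":1},{"xyz":[0,0,0],"spin":0,"grip":1}]'
```

```text
time_s: 21.55
position: [562.4, -230.7, 72.4]
orientation: [-0.464, -3.107, -0.0]
contact_force: [-0.1, 0.3, -2.6]
opening: 0.3
grasp_force: 40.0
```

```bash
python3 -m crank '[{"xyz":[0,0,0.001],"spin":0,"grip":1},{"xyz":[0,0,0.0005],"spin":0,"grip":1},{"xyz":[0,0,0],"spin":0,"grip":-1},{"xyz":[0,0,0],"spin":0,"grip":-1},{"xyz":[0,0,0],"spin":0,"grip":-1},{"xyz":[0,0,0],"spin":0,"grip":-1},{"xyz":[0,0,0],"spin":0,"grip":-1},{"xyz":[0,0,-0.03],"spin":0,"grip":-1},{"xyz":[0,0,-0.04],"spin":0,"grip":-1},{"xyz":[0,0,-0.025],"spin":0,"grip":-1},{"xyz":[0,0,0],"spin":0,"grip":-1},{"xyz":[0,0,0],"spin":0,"grip":-1}]'
python3 - <<'E'
from h import *
c,im=shot("wrist","F");goto((504.6,-213.1,160),np.radians(73))
print("expected boss top",proj(c,[562,-230.6,100]),"knob top ctr",proj(c,[504.6,-213.1,138]),"far top",proj(c,[494.1,-209.9,138]))
red=cv2.inRange(im[...,0].astype(np.int16)-im[...,1],60,255);cs=max(cv2.findContours(red,0,1)[0],key=cv2.contourArea);print(cv2.boundingRect(cs))
cv2.imwrite("pics/Fz.png",im[...,::-1])
E
```

```text
time_s: 22.75
position: [562.5, -230.9, 166.5]
orientation: [0.465, 3.106, -0.001]
contact_force: [0.2, -0.7, 0.5]
opening: 1.0
grasp_force: 0.0
pos [ 561.9 -230.9  165.6] yawY 1.2739 tilt [-9.e-04 -2.e-04 -1.e+00] shift [60.   0.2  5.6]
spin deg (tool z down => sign -) -0.01
expected boss top [[259.67863193 207.62129419]] knob top ctr [[259.6278821  142.05343477]] far top [[259.61126555 125.4044777 ]]
(102, 20, 70, 59)
```

View pics/Fz.png

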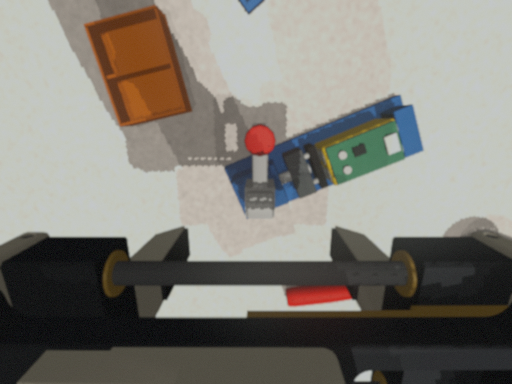

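The knob top is at (260,140) as predicted, the crank stands on the shaft, and the pack lies square in the vise. Next I'll grip the knob.

```bash
python3 -m crank '[{"xyz":[0.03,0,0],"spin":0,"grip":-1},{"xyz":[0.0305,0,0],"spin":0,"grip":-1},{"xyz":[0,0,0.03],"spin":0,"grip":-1},{"xyz":[0,0,0.0315],"spin":0,"grip":-1},{"xyz":[0,0,0],"spin":0,"grip":1},{"xyz":[0,0,0],"spin":0,"grip":1},{"xyz":[0,0,0],"spin":0,"grip":1},{"xyz":[0,0,0],"spin":0,"grip":1},{"xyz":[0,0,0],"spin":0,"grip":1},{"xyz":[0,0,0],"spin":0,"grip":1},{"xyz":[0,0,0],"spin":0,"grip":1},{"xyz":[0,0,0],"spin":0,"grip":1},{"xyz":[0,0,0],"spin":0,"grip":1}]' 25
python3 -m crank '[{"xyz":[-0.0013,0.0125,0],"spin":0,"grip":1},{"xyz":[-0.0039,0.0119,0],"spin":0,"grip":1},{"xyz":[-0.0063,0.0109,0],"spin":0,"grip":1},{"xyz":[-0.0084,0.0093,0],"spin":0,"grip":1},{"xyz":[-0.0101,0.0074,0],"spin":0,"grip":1},{"xyz":[0,0,0],"spin":0,"grip":1}]'
python3 - <<'E'
from h import *
p,r=pose();d=r.inv().apply(p-np.array([562,-230.6,p[2]]));print(d.round(1),np.degrees(np.arctan2(d[1],d[0])),np.hypot(*d[:2]))
E
```

```text
time_s: 24.1
position: [504.5, -213.0, 104.8]
orientation: [-0.464, -3.107, 0.0]
contact_force: [0.0, 0.7, -0.5]
opening: 0.268
grasp_force: 0.0
time_s: 24.7
position: [550.0, -171.8, 104.5]
orientation: [0.463, 3.107, -0.002]
contact_force: [1.1, -5.4, -2.8]
opening: 0.235
grasp_force: 25.0
[28.6 52.7 -0.1] 61.48867010187986 60.001988708551465
```

```bash
python3 -m crank '[{"xyz":[-0.0115,0.0051,0],"spin":0,"grip":1},{"xyz":[-0.0123,0.0026,0],"spin":0,"grip":1},{"xyz":[-0.0125,0,0],"spin":0,"grip":1},{"xyz":[-0.0123,-0.0026,0],"spin":0,"grip":1},{"xyz":[-0.0115,-0.0051,0],"spin":0,"grip":1},{"xyz":[-0.0101,-0.0074,0],"spin":0,"grip":1},{"xyz":[-0.0084,-0.0093,0],"spin":0,"grip":1},{"xyz":[-0.0063,-0.0109,0],"spin":0,"grip":1},{"xyz":[-0.0039,-0.0119,0],"spin":0,"grip":1},{"xyz":[-0.0013,-0.0125,0],"spin":0,"grip":1},{"xyz":[0,0,0],"spin":0,"grip":1}]'
python3 - <<'E'
from h import *
p,r=pose();d=r.inv().apply(p-np.array([562,-230.6,p[2]]));print(d.round(1),np.degrees(np.arctan2(d[1],d[0])),np.hypot(*d[:2]))
E
```

```text
time_s: 25.8
position: [619.3, -251.4, 104.9]
orientation: [0.47, 3.105, -0.002]
contact_force: [1.2, -1.3, 1.5]
opening: 0.23
grasp_force: 25.0
[-60.9  -2.9   0.1] -177.248906160482 60.99068563135147
```

```bash
python3 -m crank '[{"xyz":[0.0013,-0.0125,0],"spin":0,"grip":1},{"xyz":[0.0039,-0.0119,0],"spin":0,"grip":1},{"xyz":[0.0063,-0.0109,0],"spin":0,"grip":1},{"xyz":[0.0084,-0.0093,0],"spin":0,"grip":1},{"xyz":[0.0101,-0.0074,0],"spin":0,"grip":1},{"xyz":[0.0115,-0.0051,0],"spin":0,"grip":1},{"xyz":[0.0123,-0.0026,0],"spin":0,"grip":1},{"xyz":[0.0125,0,0],"spin":0,"grip":1},{"xyz":[0.0123,0.0026,0],"spin":0,"grip":1},{"xyz":[0.0115,0.0051,0],"spin":0,"grip":1},{"xyz":[0.0101,0.0074,0],"spin":0,"grip":1},{"xyz":[0.0084,0.0093,0],"spin":0,"grip":1},{"xyz":[0.0063,0.0109,0],"spin":0,"grip":1},{"xyz":[0.0039,0.0119,0],"spin":0,"grip":1},{"xyz":[0.0013,0.0125,0],"spin":0,"grip":1},{"xyz":[0,0,0],"spin":0,"grip":1}]'
python3 - <<'E'
from h import *
p,r=pose();d=r.inv().apply(p-np.array([562,-230.6,p[2]]));print(d.round(1),np.degrees(np.arctan2(d[1],d[0])),np.hypot(*d[:2]))
E
python3 -m crank '[{"xyz":[-0.0013,0.0125,0],"spin":0,"grip":1},{"xyz":[-0.0039,0.0119,0],"spin":0,"grip":1},{"xyz":[-0.0063,0.0109,0],"spin":0,"grip":1},{"xyz":[-0.0084,0.0093,0],"spin":0,"grip":1},{"xyz":[-0.0101,0.0074,0],"spin":0,"grip":1},{"xyz":[-0.0115,0.0051,0],"spin":0,"grip":1},{"xyz":[-0.0123,0.0026,0],"spin":0,"grip":1},{"xyz":[-0.0125,0,0],"spin":0,"grip":1},{"xyz":[-0.0123,-0.0026,0],"spin":0,"grip":1},{"xyz":[-0.0115,-0.0051,0],"spin":0,"grip":1},{"xyz":[-0.0101,-0.0074,0],"spin":0,"grip":1},{"xyz":[-0.0084,-0.0093,0],"spin":0,"grip":1},{"xyz":[-0.0063,-0.0109,0],"spin":0,"grip":1},{"xyz":[-0.0039,-0.0119,0],"spin":0,"grip":1},{"xyz":[-0.0013,-0.0125,0],"spin":0,"grip":1},{"xyz":[0,0,0],"spin":0,"grip":1}]'
python3 - <<'E'
from h import *
p,r=pose();d=r.inv().apply(p-np.array([562,-230.6,p[2]]));print(d.round(1),np.degrees(np.arctan2(d[1],d[0])),np.hypot(*d[:2]))
E
```

```text
time_s: 27.4
position: [505.5, -212.0, 104.8]
orientation: [0.461, 3.105, 0.0]
contact_force: [8.8, -3.4, -7.3]
opening: 0.231
grasp_force: 25.0
[59.5  1.4 -0.2] 1.3952298955914413 59.472053757265435
time_s: 29.0
position: [619.2, -251.7, 104.9]
orientation: [0.47, 3.105, -0.003]
contact_force: [1.9, 0.1, 2.3]
opening: 0.234
grasp_force: 25.0
[-60.8  -3.2   0.1] -176.95831792583067 60.92174567775688
```

```bash
python3 -m crank '[{"xyz":[0.0013,-0.0125,0],"spin":0,"grip":1},{"xyz":[0.0039,-0.0119,0],"spin":0,"grip":1},{"xyz":[0.0063,-0.0109,0],"spin":0,"grip":1},{"xyz":[0.0084,-0.0093,0],"spin":0,"grip":1},{"xyz":[0.0101,-0.0074,0],"spin":0,"grip":1},{"xyz":[0.0115,-0.0051,0],"spin":0,"grip":1},{"xyz":[0.0123,-0.0026,0],"spin":0,"grip":1},{"xyz":[0.0125,0,0],"spin":0,"grip":1},{"xyz":[0.0123,0.0026,0],"spin":0,"grip":1},{"xyz":[0.0115,0.0051,0],"spin":0,"grip":1},{"xyz":[0.0101,0.0074,0],"spin":0,"grip":1},{"xyz":[0.0084,0.0093,0],"spin":0,"grip":1},{"xyz":[0.0063,0.0109,0],"spin":0,"grip":1},{"xyz":[0.0039,0.0119,0],"spin":0,"grip":1},{"xyz":[0.0013,0.0125,0],"spin":0,"grip":1},{"xyz":[0,0.003,0],"spin":0,"grip":1},{"xyz":[0,0,0],"spin":0,"grip":1},{"xyz":[0,0,0],"spin":0,"grip":1},{"xyz":[0,0,0],"spin":0,"grip":1}]'
python3 - <<'E'
from h import *
p,r=pose();d=r.inv().apply(p-np.array([562,-230.6,p[2]]));print(d.round(1),np.degrees(np.arctan2(d[1],d[0])),np.hypot(*d[:2]))
E
```

```text
time_s: 30.9
position: [505.7, -210.8, 104.5]
orientation: [0.464, 3.105, -0.001]
contact_force: [9.0, -3.0, -7.6]
opening: 0.234
grasp_force: 25.0
[59.6  2.5 -0.1] 2.373407108159119 59.67491356214438
```

```bash
python3 -m crank '[{"xyz":[-0.0015,0,0],"spin":0,"grip":1},{"xyz":[-0.001,0,0.001],"spin":0,"grip":1},{"xyz":[0,0,0],"spin":0,"grip":1},{"xyz":[0,0,0],"spin":0,"grip":-0.2},{"xyz":[0,0,0],"spin":0,"grip":-0.2},{"xyz":[0,0,0],"spin":0,"grip":-0.2},{"xyz":[0,0,0],"spin":0,"grip":-0.2},{"xyz":[0,0,0],"spin":0,"grip":-0.2},{"xyz":[0,0,-0.03],"spin":0,"grip":-0.2},{"xyz":[0,0,-0.04],"spin":0,"grip":-0.2},{"xyz":[-0.0605,0,0],"spin":0,"grip":-0.2}]' ; python3 -m crank '[{"xyz":[0,0,0],"spin":0,"grip":-0.2},{"xyz":[-0.04,0,0],"spin":0,"grip":-1},{"xyz":[-0.04,0,0],"spin":0,"grip":-1},{"xyz":[0,0,0],"spin":0,"grip":-1},{"xyz":[0,0,0],"spin":0,"grip":-1},{"xyz":[0,0,0],"spin":0,"grip":-1}]'
python3 - <<'E'
from h import *
c,im=shot("wrist","G");goto((562,-230.6,160))
E
```

```text
time_s: 31.5
position: [580.1, -232.9, 104.3]
orientation: [-0.463, -3.105, 0.0]
contact_force: [0.5, -0.2, -0.3]
opening: 0.703
grasp_force: 0.0
pos [ 580.2 -233.1  104.5] yawY 1.2747 tilt [-0.002  0.    -1.   ] shift [ 18.3  -3.  -55.5]out of range: row 11 has -0.0605, outside -0.05 to 0.05
```

The release call was refused (one shift over 0.05), so the retreat ran while the fingers were still opening. Now I'll lift clear and check the crank in numbers.

```bash
python3 -m crank '[{"xyz":[0,0,-0.03],"spin":0,"grip":-1},{"xyz":[0,0,-0.03],"spin":0,"grip":-1},{"xyz":[0,0,0],"spin":0,"grip":-1},{"xyz":[0,0,0],"spin":0,"grip":-1}]'
python3 - <<'E'
from h import *
c,im=shot("wrist","H")
d=im[...,0].astype(int)-im[...,1];red=((d>60)&(im[...,2]<90)).astype(np.uint8);n,l,st,ce=cv2.connectedComponentsWithStats(red)
print([(st[i].tolist(),ce[i].round(1).tolist()) for i in range(1,n) if st[i,4]>60])
a=np.radians
for f in(-6,0,3,6):
    w=a(163-f);k=np.array([562+60*np.cos(w),-230.6+60*np.sin(w)]);print(f,"knob top",proj(c,[*k,138]).round(1),"knob side L/R",proj(c,[k[0]+11*np.cos(a(73)),k[1]+11*np.sin(a(73)),138]).round(1),proj(c,[k[0]-11*np.cos(a(73)),k[1]-11*np.sin(a(73)),138]).round(1),"far",proj(c,[562+71*np.cos(w),-230.6+71*np.sin(w),138]).round(1)[0,1])
# boss and pack
e=proj(c,[562,-230.6,100])[0];print("boss",e.round(1),[proj(c,[562+x*np.cos(a(163)),-230.6+x*np.sin(a(163)),100])[0].round(1).tolist() for x in(-12,12)])
x0,y0=e.astype(int);print(im[y0-21:y0+24:3,x0-24:x0+27:3].astype(int).sum(2)//3)
m=masks_of("wrist","pack");print([(x["score"],np.round(x["extent"],1).tolist()) for x in m[:2]])
hsv=cv2.cvtColor(im,cv2.COLOR_RGB2HSV);g=((hsv[...,0]>22)&(hsv[...,0]<85)&(hsv[...,1]>70)).astype(np.uint8)
g=cv2.morphologyEx(g,3,np.ones((9,9)));cs=max(cv2.findContours(g,0,1)[0],key=cv2.contourArea);print(cv2.boundingRect(cs))
r=cv2.minAreaRect(np.float32(ray(c,cs.reshape(-1,2),62)[:,:2]));print("pack",r)
a=np.radians(-84.7);ux=np.array([np.cos(a),np.sin(a)]);o=np.array([562,-230.6])-115*ux;q=np.array(r[0])-o;print("in vise",q@ux,q@[-ux[1],ux[0]])
print(robot.get_state()["contact_force"])
E
```

```text
time_s: 31.95
position: [581.3, -233.6, 165.4]
orientation: [0.464, 3.106, -0.002]
contact_force: [-0.2, 0.1, -0.8]
opening: 0.998
grasp_force: 0.0
[([96, 0, 70, 57, 2512], [129.5, 26.8]), ([79, 5, 20, 55, 79], [88.1, 30.7]), ([113, 51, 64, 56, 2086], [143.4, 76.5]), ([243, 98, 31, 32, 779], [258.1, 113.4]), ([286, 285, 60, 9, 395], [310.6, 288.1])]
-6 knob top [[245.8 113.7]] knob side L/R [[262.5 113.7]] [[229.1 113.8]] far 96.1
0 knob top [[255.3 113.2]] knob side L/R [[272.  113.2]] [[238.6 113.2]] far 95.4
3 knob top [[260.1 113.3]] knob side L/R [[276.8 113.3]] [[243.4 113.4]] far 95.6
6 knob top [[264.8 113.7]] knob side L/R [[281.6 113.7]] [[248.1 113.7]] far 96.1
boss [256.3 187.3] [[256.4, 200.7], [256.3, 173.5]]
[[ 64  71  59  63  74  76 125 150 156 158 154  94  72  72  69  68  92]
 [ 61  62  61  76  86 115  93 108 130 103  96 102  87  90  70  71  70]
 [ 62  60  59  85  86  87  83  81  83  79  81  80  97  89  71  68  69]
 [ 93  68  60  89 130 145 144 145 144 143 143 140 136  91  66  68  70]
 [131  60  62  85 136 152 153 155 156 156 156 157 155  90  61  68  68]
 [166  70  6
[... 245 characters left out ...]
3  93  99  89  83 119 160]
 [183 179 164  94 101  98 103  98  98  96 102  94  95 124 171 179 179]
 [182 181 180 110  95  92  96  95  90  97  96  95  89 147 178 175 175]
 [180 180 182 151  95 113 118 111 145 142 136 133 149 170 180 181 179]
 [182 182 182 178 115 135 163 175 180 179 181 184 183 179 181 183 179]
 [182 181 181 180 178 181 178 181 180 178 181 185 184 183 177 181 180]
 [182 180 180 181 180 181 176 180 177 175 181 181 182 184 179 176 172]]
[(0.64, [320.7, 95.9, 412.5, 166.5])]
(0, 239, 138, 109)
pack ((627.0464477539062, -486.7969055175781), (172.34686279296875, 146.18612670898438), 70.48790740966797)
in vise 376.1099650126548 41.10329589308757
[-0.19663136 -0.36347068 -0.19740623]
```

```bash
python3 - <<'E'
from h import *
c=load("H");im=cv2.imread("pics/H.png")
hsv=cv2.cvtColor(im,cv2.COLOR_BGR2HSV);g=((hsv[...,0]>22)&(hsv[...,0]<85)&(hsv[...,1]>70)).astype(np.uint8)
g[:,:310]=0;g[:,425:]=0;g[:85]=0;g[180:]=0
g=cv2.morphologyEx(g,3,np.ones((9,9)));cs=max(cv2.findContours(g,0,1)[0],key=cv2.contourArea);print(cv2.boundingRect(cs))
r=cv2.minAreaRect(np.float32(ray(c,cs.reshape(-1,2),62)[:,:2]));print("pack",r)
a=np.radians(-84.7);ux=np.array([np.cos(a),np.sin(a)]);o=np.array([562,-230.6])-115*ux;q=np.array(r[0])-o;print("in vise",q@ux,q@[-ux[1],ux[0]])
E
```

```text
(321, 96, 88, 70)
pack ((548.1864624023438, -119.40911865234375), (44.16579055786133, 73.81988525390625), 5.454526424407959)
in vise 3.008528646616638 -3.4837135265036827
```

```bash
python3 -c "
from cell import workorder;print(workorder.sign_off())"
```

```text
the job is handed in; nothing more can be done
None
```

I handed the job in at about 32 s. By camera the pack was squared in the stop and now stands square between the vise jaws, with the crank on the shaft and wound about two turns (722°); I couldn't check the clamp force directly or see the verdict, and one mistyped move pulled the gripper off the knob while its fingers were still opening, though the crank looked undisturbed afterwards.

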